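# Tip the pencil case flap side up

## Task

Two pencil cases stand on edge on the desk. Tip the one with the orange flap over a quarter turn onto its back, so that it lies flat on the desk with the orange flap facing straight up, ready to be opened. Tip it where it stands, without lifting it away from the desk or shoving it far across; leave the green-flapped case standing, and the stapler and pencil cup where they are.

Things in the scene. Friction and masses are not known exactly. Their poses are not given: they have to be found in the camera images.
- orange_case: Closed hard pencil case, 0.2 kg, standing on a narrow side: 42 mm thick (x), 170 long (y), 72 high (z). Origin: box centre, 36 mm above the desk. +x points out of the orange flap: that whole face, outer 10 mm, seen from above as an orange strip; rest grey. Flap faces any way, clasped. Pushed on the flap over 45 mm up it tips on its bottom back edge without sliding; past 30 degrees it falls flat.
- green_case: Bystander: same size, axes and grey body as the orange-flapped case, but with a green flap on its +x side. It too stands on a narrow side, to the left or right of the other. Origin at the centre of the box.
- pencil_cup: Bystander: round terracotta cup 80 mm across and 95 mm high, crowded with pens that reach 165 mm above the desk; stands loose beyond the cases. Origin at the centre of its underside, z axis up.
- stapler: Bystander: silver aluminium stapler 145 mm long (its y axis), 38 mm wide, 57 mm high, loose on the desk beyond the cases. Origin at the centre of its underside.
Not all that is in view belongs to the job. What is shaped like the orange_case but yellow is not meant.

How it is judged (in metres and radians):
At the end, for the whole second after the job is handed in: The orange-flapped case lies still and flat on the desk, flap up within 10 degrees, its centre within 130 mm of its start (the tip itself moves it about 60 mm). The green-flapped case stands within 10 degrees of upright; it, the cup and the stapler are within 20 mm of their starts (angle between orange_case's own x axis and vertical below 0.175 rad and height (world z) of orange_case below 0.03 m and distance of orange_case from where it was at the start of the episode below 0.13 m and linear speed of orange_case below 0.02 m/s and angular speed of orange_case below 0.2 rad/s and angle between green_case's own z axis and vertical below 0.175 rad and distance of each of green_case, pencil_cup, stapler from where it was at the start of the episode below 0.02 m); the robot touches nothing.
It fails at once if the orange-flapped case is lifted away from the desk (its centre over 100 mm high) (height (world z) of orange_case above 0.1 m).
It fails at once if the green-flapped case is shifted over 20 mm or tilted over 15 degrees (distance of green_case from where it was at the start of the episode above 0.02 m or angle between green_case's own z axis and vertical above 0.26 rad).
It fails at once if the pencil cup is shifted over 20 mm (distance of pencil_cup from where it was at the start of the episode above 0.02 m).
It fails at once if the stapler is shifted over 20 mm (distance of stapler from where it was at the start of the episode above 0.02 m).
It also fails if it takes over 32 s, if anything falls off the work surface, if the arm or the gripper's body presses on something with over 40 N, if the wrist force passes 120 N, or if a joint passes its speed limit or range.

## Robot

A 6-joint arm with a two-finger parallel gripper is mounted at the origin on the work surface. World frame = base frame: x ahead of the robot, y to its left, z up, the work surface at z = 0. Lengths are in mm, angles in rad, forces in N, time in s.
With the tool pointing down it reaches from about 400 to 925 mm from the base axis. Payload 12.5 kg.
Tool frame: the origin (TCP) lies at the very end of the fingers, on their centre line; the grasp point (between the pads) lies env.grip_point_offset behind it (env.grip_point_offset is the distance from the TCP to the grasp point, in mm); y points along the fingers, z is the direction in which the jaws open and shut, and the axes are right-handed (so a half turn about y gives the same grasp; the last joint's range is limited). The gripper opens to 95 mm and grips with 3 to 60 N. Pads are 20 mm wide; open, the fingers measure 119 mm over their backs; the gripper's body (75 mm by 180 mm) begins 59 mm behind the grasp point.
Start: joints at [1.159, 0.491, 1.559, -0, 1.092, -0.106], TCP at [188.143, 596.028, 214.661] pointing down, gripper open.
Joint ranges: [-3.1, 3.1], [-0.84, 2.19], [0.05, 2.79], [-1.13, 4.28], [0.06, 2.93], [-2.69, 2.69]. Speed limits (rad/s): [2.22, 2.22, 2.79, 3.14, 3.14, 3.14].

## Interface

Orientations are given as [roll, pitch, yaw] about the fixed x, y, z axes, in that order (R = Rz(yaw) Ry(pitch) Rx(roll)).
In Python, from cell import readout, read_camera, env, nets gives the robot as it stands.
- The arm moves only by the tool apply_moves, never from a script. Its argument "increments" is a list of rows, each a list of 3 entries, a list of its own where there are three numbers: the shift along the tool's x, y, z in cm, then the turn, a rotation vector about the tool's x, y, z in degrees, then the finger opening in cm, from 0 to 9.51. A call has exactly 5 rows; each row shifts and turns the pose as measured when the row begins, along the tool's axes as they then stand; what a row does not reach is not made up. A row lasts 1/8 s, in which the tool goes at most 62.5 mm and 10.7 degrees, less where a joint would pass 70% of its speed; a pose out of reach is approached as far as the arm can. A call with a gripper value outside its range is refused whole. The fingers move at their own pace and stop on an object; the grip force is fixed at half the most. Time passes only in rows, so rows that do not move let the fingers close, or fill a call up. It gives the time, the measured TCP pose, the force and the opening at its end, in the units of the state.
- readout.state(): the state, without advancing time (a new reading comes with each control period).
- read_camera(name): name is "scene" or "top" or "wrist"; returns a dict with "img" (400x640x3 uint8, red, green, blue), "vfov" (degrees; the focal length in pixels is half the picture's height over the tangent of half this angle, whatever the lens; pixels are square), "cx", "cy" (the principal point, pixels), "rvec" (rotation vector, rad) and "tvec" (3), from world to camera coordinates, as OpenCV has them; the wrist camera has in their place "mount" (4x4, takes a point from camera to tool coordinates, whose origin is the TCP and whose axes are the tool frame's). Camera axes: x right, y down, z forward; pixel columns grow to the right and rows downward; lengths in mm; the calibration is good to about 2 mm. The wrist camera is an equidistant fisheye: a pixel r from the principal point sees the ray r / f radians off the axis. A picture is of the moment at which its call begins: read the wrist's pose just before it. There is no depth.
- env.job_done(): hands the job in, once; it reports no verdict.
Trained networks look in a picture, given as the dict that the camera call returned (one of the last four; its "shot" number tells which), for a name from the list of things; names that differ only in an ending like _2 or _b are one class to them, and where a whole thing is asked for, a point or a joint stands for the part that bears it (a point fixed in the world has none). Each returns a list of dicts, best first, with "confidence" (0 to 1); they miss things now and then, are a little off and sometimes report something else, mostly with a low value. They report only what shows in the picture. A call takes as long as a camera call. They do not tell look-alikes from the thing itself.
- nets.look_for(picture, thing): "point" ([x, y, z] in mm, in the coordinates of the camera as it stood for that picture, good to about 4 mm: the middle of the surface that is visible of it).
- nets.mark_of(picture, thing): "point" ([x, y, z] in mm, in the coordinates of the camera as it stood for that picture, good to about 4 mm: a listed point, or the origin of a listed thing).
The state is a dict: "t": time; "joints": joint angles; "qvel": joint speeds; "tau": joint torques, N m; "eef_pos": TCP position; "tcp_rot": TCP orientation; "ft_force": force on the tool from outside, world axes, zero at the start; "moment": the same for the moment, N m; "opening": opening from 0.0 (shut) to 1.0 (fully open).
Only numpy, scipy, OpenCV 4.12 (cv2) and the standard library are available. Lean on these libraries where they do the work, as an engineer would, in place of code of your own. Each camera call takes 0.05 s, during which the arm holds its last target. There are 200 camera calls.

## Working session

There is one attempt and no reset: what is moved stays moved. The work goes in short steps, Python scripts to look and compute and a tool call to move; the robot and the scene stay as the last step left them, time stands still between calls to the robot, and variables do not carry over. Pictures are saved under pics/ and viewed, about 8 in all and at most 12, crops included, and the job is handed in when it is done.

Besides the shell and the picture viewer there is one more tool, called after "Call:" as name([rows], argument=value, ...), one row to a line, values as JSON. apply_moves: Moves the arm, as the interface text tells. Its arguments: {"type":"object","properties":{"increments":{"type":"array"}},"required":["increments"]}

```bash
mkdir -p pics; ls; cat > h.py <<'E'
import numpy as np, cv2
from cell import readout, read_camera, env, nets
def ext(p):
    R,_=cv2.Rodrigues(np.array(p["rvec"],float)); return R,np.array(p["tvec"],float).reshape(3)
def w(p,c):
    R,t=ext(p); return R.T@(np.array(c)-t)
def foc(p): return p["img"].shape[0]/2/np.tan(np.radians(p["vfov"])/2)
def px(p,X):
    R,t=ext(p); c=R@np.array(X)+t; f=foc(p); return f*c[0]/c[2]+p["cx"],f*c[1]/c[2]+p["cy"]
def ray(p,u,v,z):
    R,t=ext(p); f=foc(p); d=R.T@np.array([(u-p["cx"])/f,(v-p["cy"])/f,1]); o=-R.T@t; return o+d*(z-o[2])/d[2]
def save(p,n): cv2.imwrite("pics/"+n,p["img"][:,:,::-1])
E
python3 - <<'E'
from h import *
print(readout.state(), env.grip_point_offset)
for n in("top","scene"):
    p=read_camera(n); save(p,n+"1.png")
    for th in("orange_case","green_case","pencil_cup","stapler"):
        for r in nets.mark_of(p,th):
            X=w(p,r["point"]); print(n,th,round(r["confidence"],2),X.round(),np.round(px(p,X)))
E
```

```text
pics
{'t': 0.0, 'joints': array([ 1.15938369e+00,  4.91564817e-01,  1.55944810e+00, -2.10659948e-05,
        1.09167306e+00, -1.05601702e-01]), 'qvel': array([-0.00051428, -0.00105215,  0.00096389,  0.00094846, -0.00087778,
       -0.00081947]), 'tau': array([ 1.31339151e-03, -6.12645292e+01, -2.58176190e+01,  6.92794262e-02,
        4.82866878e-02, -1.43751276e-04]), 'eef_pos': array([188.05571   , 595.78892039, 214.05893913]), 'tcp_rot': array([-1.57188553e+00,  9.66629460e-05, -3.05801262e-01]), 'ft_force': array([-0.8965403 , -0.01821084,  0.49981912]), 'moment': array([-0.02748269, -0.03911445,  0.01917743]), 'opening': 1.0010275520589689} 18.8
top orange_case 0.93 [373. -36.  34.] [348. 273.]
top orange_case 0.88 [ 313. -263.   39.] [437. 297.]
top orange_case 0.75 [ 504. -230.   38.] [421. 222.]
top green_case 0.9 [499. 248.  33.] [240. 225.]
top pencil_cup 0.55 [773.  33.  -3.] [321. 128.]
top stapler 0.98 [747. 266.  -0.] [238. 137.]
scene orange_case 0.93 [ 508. -231.   32.] [246. 148.]
scene orange_case 0.76 [371. -40.  34.] [330. 137.]
scene orange_case 0.6 [ 318. -260.   37.] [271. 104.]
scene green_case 0.79 [505. 247.  37.] [413. 203.]
scene pencil_cup 0.92 [774.  34.   1.] [285. 265.]
scene stapler 0.76 [744. 265.  -2.] [384. 294.]
```

View pics/top1.png

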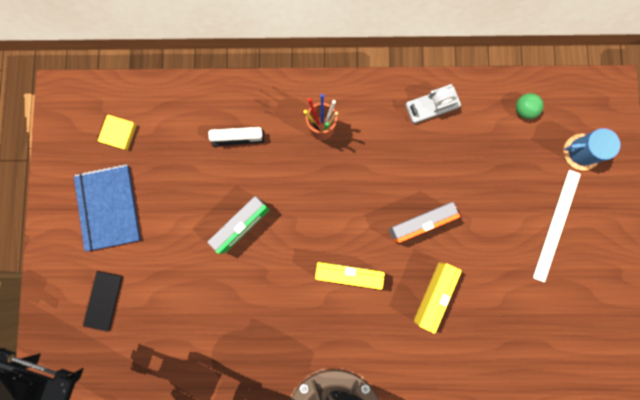

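```bash
python3 - <<'E'
import cv2,numpy as np
i=cv2.imread("pics/top1.png")
a=cv2.resize(i[190:340,310:480],None,fx=4.5,fy=4,interpolation=cv2.INTER_CUBIC)
cv2.imwrite("pics/crop1.png",a)
E
```

```text
(no output)
```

View pics/crop1.png

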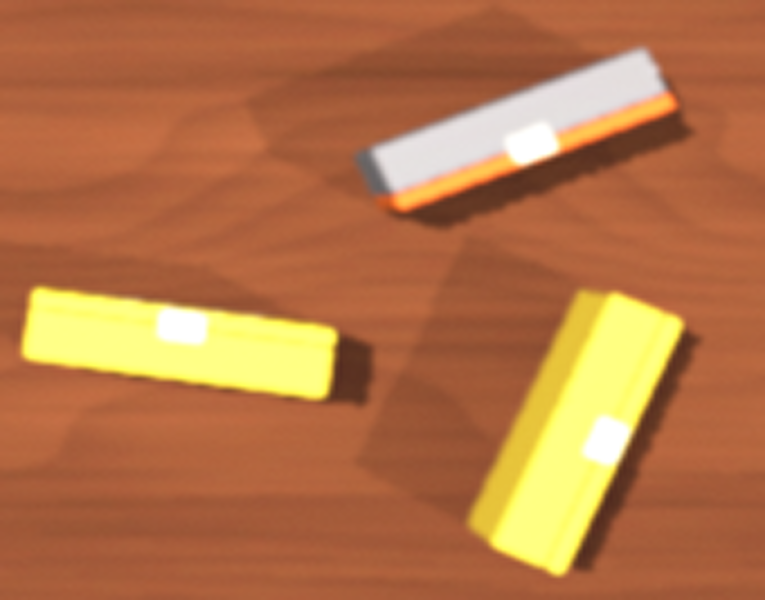

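The candidates are grey with an orange strip at (425,222), yellow at (350,275) and yellow at (437,297). Only the one at (425,222) has the orange strip, and its flap faces the robot. The green case is at (240,225), the stapler at (237,135) and the cup at (321,120).

```bash
python3 - <<'E'
from h import *
p=read_camera("top"); h=cv2.cvtColor(p["img"],cv2.COLOR_RGB2HSV).astype(int)
print(p["img"][228:244:2,428])
m=np.zeros(h.shape[:2],np.uint8); m[195:250,385:470]=1
o=m*((h[...,0]>=5)&(h[...,0]<=20)&(h[...,1]>170)&(h[...,2]>215))
g=m*((h[...,1]<60)&(h[...,2]>120))
for n,k in(("o",o),("g",g)):
    v,u=np.nonzero(k); P=np.array([ray(p,a,b,72)[:2] for a,b in zip(u,v)])
    r=cv2.minAreaRect(P.astype(np.float32)); print(n,len(u),u.min(),u.max(),v.min(),v.max(),P.mean(0).round(),r)
    l=cv2.fitLine(P.astype(np.float32),cv2.DIST_L2,0,.01,.01).ravel(); print(np.degrees(np.arctan2(l[1],l[0])))
E
```

```text
[[255 255 255]
 [240 184 143]
 [ 97  53  33]
 [ 97  55  35]
 [ 94  52  34]
 [125  68  44]
 [176  98  61]
 [180 101  62]]
o 173 397 459 213 242 [ 488. -242.] ((488.02099609375, -239.06912231445312), (10.953815460205078, 172.57308959960938), 22.739219665527344)
-67.46828
g 882 390 457 202 237 [ 509. -230.] ((504.0893249511719, -230.523193359375), (42.78816223144531, 175.1820068359375), 22.690536499023438)
-67.68672
```

Call:
apply_moves([
  [[5.0, 0, -3.6], [0, 0, 0], 9.5],
  [[5.0, 0, -3.6], [0, 0, 0], 9.5],
  [[5.0, 0, -3.6], [0, 0, 0], 9.5],
  [[5.0, 0, -3.6], [0, 0, 0], 9.5],
  [[5.0, 0, -3.6], [0, 0, 0], 9.5],
])

```text
t: 1.18
eef_pos: [374.4, 346.8, 214.4]
tcp_rot: [-1.569, -0.001, -0.299]
ft_force: [0.9, 1.4, -0.7]
opening: 0.998
```

Call:
apply_moves([
  [[3.6, 0, -5.1], [0, 0, 0], 9.5],
  [[3.6, 0, -5.1], [0, 0, 0], 9.5],
  [[3.6, 0, -5.1], [0, 0, 0], 9.5],
  [[3.6, 0, -5.1], [0, 0, 0], 9.5],
  [[3.6, 0, -5.1], [0, 0, 0], 9.5],
])

```text
t: 1.8
eef_pos: [471.8, 49.7, 215.1]
tcp_rot: [-1.567, -0.004, -0.299]
ft_force: [1.2, -0.2, -0.7]
opening: 1.005
```

Call:
apply_moves([
  [[0, 0, 0], [0, -10, 0], 9.5],
  [[0, 0, 0], [0, -10, 0], 9.5],
  [[0, 0, 0], [0, -10, 0], 9.5],
  [[0, 0, 0], [0, -10, 0], 9.5],
  [[0, 0, 0], [0, 0, 0], 9.5],
])

```text
t: 2.42
eef_pos: [473.2, 44.4, 215.5]
tcp_rot: [-1.572, -0.007, 0.411]
ft_force: [0.4, 0.9, 0.2]
opening: 0.998
```

Call:
apply_moves([
  [[-3.1, 0, -5.3], [0, 0, 0], 9.5],
  [[-3.1, 0, -5.3], [0, 0, 0], 9.5],
  [[-3.1, 0, -5.3], [0, 0, 0], 9.5],
  [[-3.1, 0, -5.3], [0, 0, 0], 9.5],
  [[-3.1, 0, -5.3], [0, 1, 0], 9.5],
])

```text
t: 3.05
eef_pos: [435.2, -263.9, 215.5]
tcp_rot: [-1.573, -0.01, 0.378]
ft_force: [0.9, 0.4, 0.6]
opening: 0.997
```

Call:
apply_moves([
  [[0, 0, 0], [0, 0, 0], 9.5],
  [[0, 3, 0], [0, 0, 0], 9.5],
  [[0, 3, 0], [0, 0, 0], 9.5],
  [[0, 2, 0], [0, 0, 0], 9.5],
  [[0, 0, 0], [0, 0, 0], 9.5],
])

```text
t: 3.68
eef_pos: [435.7, -265.1, 133.8]
tcp_rot: [-1.574, -0.011, 0.354]
ft_force: [-0.3, -0.8, 0.4]
opening: 0.999
```

```bash
python3 - <<'E'
from h import *
p=read_camera("scene"); cv2.imwrite("pics/s2.png",cv2.resize(p["img"][60:260,180:480,::-1],None,fx=2.5,fy=2.5))
s=readout.state(); print(s["eef_pos"],s["tcp_rot"])
c,sn=np.cos(.393),np.sin(.393)
d=np.array([483.4,-241])-s["eef_pos"][:2]; print("to face",d@[c,sn],"side",d@[-sn,c])
E
```

```text
[ 436.01230056 -265.45000646  134.55525336] [-1.57478262 -0.01131574  0.3547598 ]
to face 53.13847599331282 side 4.438382922582984
```

View pics/s2.png

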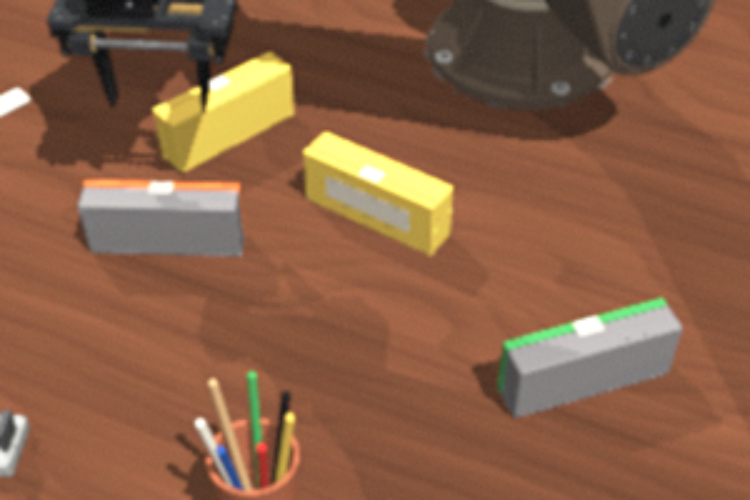

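The fingers are in front of the orange flap and behind the case in this view. They clear the yellow cases, so I'll lower them.

Call:
apply_moves([
  [[0.3, 3, 0.2], [0, -2, 0], 9.5],
  [[0.3, 3, 0.2], [0, 0, 0], 9.5],
  [[0, 1.7, 0], [0, 0, 0], 9.5],
  [[0, 0, 0], [0, 0, 0], 9.5],
  [[0, 0, 0], [0, 0, 0], 9.5],
])

```text
t: 4.35
eef_pos: [444.7, -259.5, 61.7]
tcp_rot: [-1.583, -0.016, 0.387]
ft_force: [-0.5, 0.0, -0.8]
opening: 0.998
```

Call:
apply_moves([
  [[0, 0.4, 0], [0, 0, 0], 9.5],
  [[0.8, 0, 0], [0, 0, 0], 9.5],
  [[0.8, 0, 0], [0, 0, 0], 9.5],
  [[0.8, 0, 0], [0, 0, 0], 9.5],
  [[0.6, 0, 0], [0, 0, 0], 9.5],
])

```text
t: 4.97
eef_pos: [475.3, -248.0, 60.3]
tcp_rot: [-1.586, -0.018, 0.386]
ft_force: [-0.0, -0.2, 0.1]
opening: 0.998
```

Call:
apply_moves([
  [[0.7, 0, 0], [0, 0, 0], 9.5],
  [[0.7, 0, 0], [0, 0, 0], 9.5],
  [[0.7, 0, 0], [0, 0, 0], 9.5],
  [[0.7, 0, 0], [0, 0, 0], 9.5],
  [[0, 0, 0], [0, 0, 0], 9.5],
])

```text
t: 5.6
eef_pos: [503.4, -236.3, 60.7]
tcp_rot: [-1.586, -0.018, 0.387]
ft_force: [-0.0, -0.3, -0.1]
opening: 0.998
```

```bash
python3 - <<'E'
from h import *
p=read_camera("scene"); cv2.imwrite("pics/s3.png",cv2.resize(p["img"][60:260,180:480,::-1],None,fx=2.5,fy=2.5))
s=readout.state()
c,sn=np.cos(.393),np.sin(.393)
d=np.array([483.4,-241])-s["eef_pos"][:2]; print("to face",d@[c,sn],"side",d@[-sn,c])
E
```

```text
to face -20.013380838427736 side 3.3096342722242422
```

View pics/s3.png

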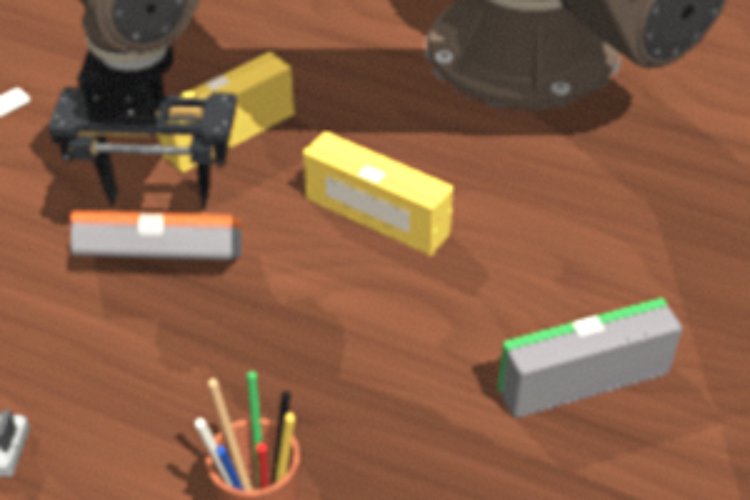

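The case is tipping evenly: the strip is widening and the fingers are on the flap. I'll keep pushing.

Call:
apply_moves([
  [[0.6, 0.1, 0], [0, 0, 0], 9.5],
  [[0.6, 0, 0], [0, 0, 0], 9.5],
  [[0.6, 0, 0], [0, 0, 0], 9.5],
  [[0.6, 0, 0], [0, 0, 0], 9.5],
  [[0, 0, 0], [0, 0, 0], 9.5],
])

```text
t: 6.28
eef_pos: [526.9, -226.8, 59.9]
tcp_rot: [-1.586, -0.018, 0.386]
ft_force: [-0.1, 0.3, 0.4]
opening: 1.001
```

```bash
python3 - <<'E'
from h import *
p=read_camera("scene"); cv2.imwrite("pics/s4.png",cv2.resize(p["img"][60:260,180:480,::-1],None,fx=2.5,fy=2.5))
E
```

```text
(no output)
```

View pics/s4.png

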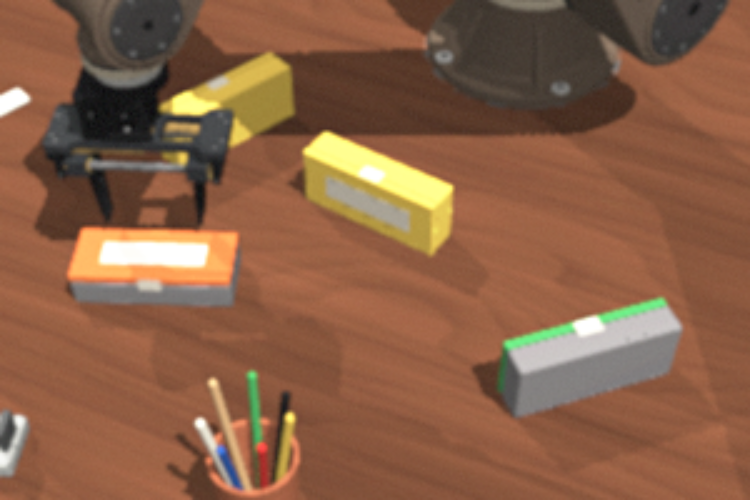

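The case has fallen flat with the flap up. Next I'll retreat up and back, then verify.

Call:
apply_moves([
  [[-1.5, -2, 0], [0, 0, 0], 9.5],
  [[-2, -4, 0], [0, 0, 0], 9.5],
  [[-2, -5, 0], [0, 0, 0], 9.5],
  [[-2, -3, 0], [0, 0, 0], 9.5],
  [[0, 0, 0], [0, 0, 0], 9.5],
])

```text
t: 6.95
eef_pos: [451.3, -254.7, 201.9]
tcp_rot: [-1.584, -0.016, 0.386]
ft_force: [-0.2, -0.2, -1.1]
opening: 0.995
```

```bash
python3 - <<'E'
from h import *
print(readout.state()["eef_pos"])
for n in("scene","top"):
    p=read_camera(n); save(p,n+"5.png")
    for th in("orange_case","green_case","pencil_cup","stapler"):
        for r in nets.mark_of(p,th):
            X=w(p,r["point"]); print(n,th,round(r["confidence"],2),X.round(),np.round(px(p,X)))
E
```

```text
[ 451.33052611 -254.7302845   201.90542738]
scene orange_case 0.83 [370. -38.  36.] [331. 136.]
scene orange_case 0.62 [ 560. -209.   17.] [243. 167.]
scene orange_case 0.62 [ 320. -261.   38.] [270. 105.]
scene green_case 0.56 [504. 247.  38.] [413. 203.]
scene stapler 0.55 [746. 265.   2.] [384. 294.]
top orange_case 0.82 [ 561. -214.   23.] [414. 202.]
top orange_case 0.8 [368. -34.  34.] [347. 275.]
top orange_case 0.72 [ 315. -263.   40.] [437. 296.]
top green_case 0.67 [499. 249.  33.] [240. 225.]
top pencil_cup 0.84 [772.  32.   1.] [322. 127.]
top pencil_cup 0.72 [497. 249.  31.] [240. 226.]
top stapler 0.95 [744. 263.   1.] [238. 138.]
```

View pics/scene5.png

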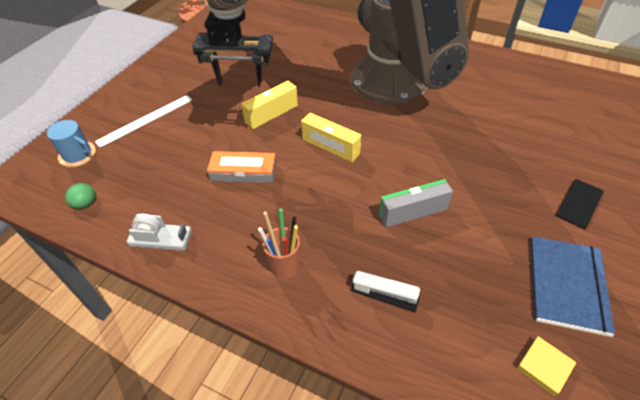

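The case at (242,166) lies flat with the orange flap up. The green case is still standing at (415,203), and the gripper is well clear.

```bash
python3 -c "
from cell import env; print(env.job_done())"
```

```text
the job is handed in; nothing more can be done
None
```

The orange-flapped case is tipped onto its back and lies flat on the desk with the orange flap facing up. I pushed on the flap about 60 mm up with the open fingers until the case fell over, then backed the gripper off upward. The job was handed in after about 7 s of robot time; the hand-in reports no verdict.

- **Orange case:** its measured centre is now about 20 mm high and about 60 mm from where it started, which is what the tip itself should give. I judged the flap direction from the pictures and did not measure its angle.
- **Green case, cup and stapler:** the green case still stands. All three measured within about 4 mm of their starts, which is within measurement error.
- **Yellow cases:** both measured within about 5 mm of where they were, and the gripper stayed clear of them.
- **Checks that disagreed:** the trained networks also labelled both yellow cases as the orange case. In the last top picture they gave a false second cup on the green case, and in the last scene picture they missed the cup. I went by the pictures in each case.

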